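Open the wide tooling cabinet past its hidden safety catch

TASK

Two low blue tooling cabinets stand side by side on the set-up bench. Open the door of the wider one: reach down through the gap behind the top of its door, press the hidden spring catch plate down, and pull the door while the catch is held, then leave the door standing wide open (two thirds of the way to square, or more). Leave the narrow cabinet shut.

Things in the scene. Friction and masses are not known exactly. Their poses are not given: they have to be found in the camera images.
- wide_cabinet: The wider of two blue cabinets, fixed, 220 mm wide (y), 190 deep (x), 170 tall, on a plinth 0 to 50 mm high. Origin: at its underside (plinth top), below the middle of the shut door's inner face; x into the cabinet, away from the robot, y left, z up. Behind the door a gap (x 0 to 50), open above, runs the full width; then the flat top sheet (z 170). In the gap the side walls end at z 120.
- wide_door (a joint): Its flat grey door, no handle: rad, 0 shut, 1.57 square, 1.9 at most. 12 mm thick (x -12 to 0), 220 mm wide, top edge z 170. Upright hinge axis at x -12, y +110 mm of the cabinet (left); the free right edge swings towards the robot. Locked (under 0.03) while the catch is up; then turns easily (1 N at the edge) and stays put. Closed fingers lowered into the gap can push its inner face.
- wide_pad (a point): Centre of the top face of its catch plate: plain steel, 42 mm (x) by 60 (y), in the gap at x 25, y -55, z 155 mm of the cabinet, 15 below the door's top; axes as the cabinet's. Presses straight down on a spring: 2 N to start, 6 N at the stop 24 mm down; springs back. The door is free with it 11 mm or more down (aim at 17); hold it so until the door has moved 10 mm there, after that let it rise.
- narrow_door (a joint): Door of the narrow cabinet, a bystander of the same make, height and depth but 130 mm wide, standing to the left or right of the wide one, 290 to 420 mm between their middles. Rad, 0 shut; leave it shut.
Mind the look-alikes: they are no part of the job. Leave any purple look-alike of the part that bears narrow_door alone.

How it is judged:
By the outcome, as a careful person would: the job done as asked, in the order asked, and still so for the second after the job is handed in, with the robot touching nothing.
It also fails if it takes over 38 s, if anything falls off the work surface, if the arm or the gripper's body presses on something with over 40 N, if the wrist force passes 120 N, or if a joint passes its speed limit or range.

ROBOT

A 6-joint arm with a two-finger parallel gripper is mounted at the origin on the work surface. World frame = base frame: x ahead of the robot, y to its left, z up, the work surface at z = 0. Lengths are in m, angles in rad, forces in N, time in s.
With the tool pointing down it reaches from about 0.35 to 0.85 m from the base axis. Payload 8.1 kg.
Tool frame: the origin (TCP) lies at the centre of the arm's flange, where the gripper is bolted on; the fingertips stand 186 mm ahead of it and the grasp point (between the pads) lies 167 mm ahead of it; z points along the fingers, y is the line along which they close (so a half turn about z gives the same grasp; the last joint's range is limited). The gripper opens to 93 mm and grips with 3 to 60 N. Pads are 15 mm wide; open, the fingers measure 128 mm over their backs; the gripper's body (75 mm by 188 mm) begins 65 mm behind the grasp point.
Start: joints at [-1.19, 0.13, 1.488, -0, 1.523, -0.085], TCP at [0.27, -0.536, 0.405] pointing down, gripper open.
Joint ranges: [-2.96, 2.96], [-0.89, 2.26], [0.02, 2.5], [-1.34, 4.48], [0, 2.73], [-2.66, 2.66]. Speed limits (rad/s): [2.39, 2.39, 2.79, 3.14, 3.14, 3.14].

INTERFACE

Orientations are given as a rotation vector (axis times angle).
In Python, from plant import read_state, read_camera, camera_params, robot gives the robot as it stands.
- The arm moves only by the tool carry_out, never from a script. Its argument "targets" is a list of rows, each an object of numbers: "hand": the opening in per cent of the stroke, from 0 (shut) to 100 (fully open); "x", "y", "z": the shift along the tool's x, y, z in m; "ax", "ay", "az": the turn, a rotation vector about the tool's x, y, z in rad. In form: [{"hand": .., "x": .., "y": .., "z": .., "ax": .., "ay": .., "az": ..}, ...]. A call has 1 to 8 rows; each row is the pose to reach, as a shift and turn from the pose commanded when the call began, along the tool's axes at that moment; what a row does not reach only later rows make up. A row lasts 1/8 s, in which the tool goes at most 62.5 mm and 10.7 degrees, less where a joint would pass 70% of its speed; a pose out of reach is approached as far as the arm can. A call with a gripper value outside its range is refused whole. The fingers move at their own pace and stop on an object; "newtons" is the grip in N (left out, the last holds). Time passes only in rows, so rows that repeat a pose let the fingers close. It gives the time, the measured TCP pose, the force, the opening and the grip force at its end, in the units of the state.
- read_state(): the state, without advancing time (a new reading comes with each control period).
- read_camera(name): name is "scene" or "top" or "wrist"; returns (picture, depth): 400x640x3 uint8, blue, green, red; 400x640 float32, m along the optical axis (not along the pixel's ray), 0 where there is no reading.
- camera_params(name): a dict with "fx", "fy", "cx", "cy" (pixels), "position" and "rotation" of the camera in the world. Camera axes: x right, y up, looking along -z (the intrinsics and any distortion apply to the point x, -y, -z); pixel columns grow to the right and rows downward; lengths in m; the calibration is good to about 2 mm. A picture is of the moment at which its call begins: read the wrist's pose just before it. camera_params takes no time and is no camera call; for the wrist camera it gives the pose at the moment of the call.
- robot.close_job(): hands the job in; it is judged then, once.
The state is a dict: "t": time; "q": joint angles; "dq": joint speeds; "joint_torque": joint torques, N m; "tool_pos": TCP position; "orientation": TCP orientation; "force": force on the tool from outside, world axes, zero at the start; "wrist_torque": the same for the moment, N m; "opening": finger opening in m; "gripper_force": force on a finger pad.
Only numpy, scipy, OpenCV 4.12 (cv2) and the standard library are available. Lean on these libraries where they do the work, as an engineer would, in place of code of your own. Each camera call takes 0.05 s, during which the arm holds its last target. There are 200 camera calls.

## Working session

There is one attempt and no reset: what is moved stays moved. The work goes in short steps, Python scripts to look and compute and a tool call to move; the robot and the scene stay as the last step left them, time stands still between calls to the robot, and variables do not carry over. Pictures are saved under pics/ and viewed, at most 10 in all, crops included, and the job is handed in when it is done.

Besides the shell and the picture viewer there is one more tool, called after "Call:" by a JSON object that holds its "fn" and its "kwargs", one argument or row to a line. carry_out: Moves the arm, as the interface text tells. Its arguments: {"type":"object","properties":{"targets":{"type":"array","items":{"type":"object","properties":{"hand":{"type":"number"},"x":{"type":"number"},"y":{"type":"number"},"z":{"type":"number"},"ax":{"type":"number"},"ay":{"type":"number"},"az":{"type":"number"}}}},"newtons":{"type":"number"}},"required":["targets"]}

```bash
ls; mkdir -p pics; cat > h.py <<'E'
import numpy as np, cv2
from scipy.spatial.transform import Rotation as R
from plant import read_state, read_camera, camera_params, robot
def pts(name):
    p=camera_params(name); im,d=read_camera(name)
    v,u=np.mgrid[0:400,0:640]
    c=np.stack([(u-p['cx'])/p['fx']*d,-(v-p['cy'])/p['fy']*d,-d],-1)
    Rm=np.array(p['rotation']); 
    if Rm.shape!=(3,3): print('rot',Rm)
    return im,d,c@Rm.T+np.array(p['position'])
E
python3 - <<'E'
from h import *
s=read_state(); print(s['t'],s['tool_pos'],s['orientation'])
for n in('scene','top'):
    p=camera_params(n); print(p)
    im,d,P=pts(n); cv2.imwrite(f'pics/{n}0.png',im); np.savez(f'{n}0.npz',im=im,d=d,P=P)
E
```

```text
pics
0.0 [ 0.26941566 -0.53586704  0.4036877 ] [-3.05504474e+00 -7.24660629e-01  4.87692264e-04]
{'fx': 478.25919759173104, 'fy': 478.25919759173104, 'cx': 316.7512159391541, 'cy': 205.383697691897, 'position': array([-0.04585491,  0.11620039,  1.42846434]), 'rotation': array([ 0.24315268, -0.29724167, -1.80879009])}
rot [ 0.24315268 -0.29724167 -1.80879009]Traceback (most recent call last):
  File "<stdin>", line 5, in <module>
  File "h.py", line 10, in pts
    return im,d,c@Rm.T+np.array(p['position'])
                ~~~~~~^~~~~~~~~~~~~~~~~~~~~~~~
ValueError: operands could not be broadcast together with shapes (400,640) (3,)
```

```bash
sed -i "s/    if Rm.shape.*/    Rm=R.from_rotvec(Rm).as_matrix()/" h.py
python3 - <<'E'
from h import *
for n in('scene','top'):
    p=camera_params(n); print(p)
    im,d,P=pts(n); cv2.imwrite(f'pics/{n}0.png',im); np.savez(f'{n}0.npz',im=im,d=d,P=P)
E
```

```text
{'fx': 478.25919759173104, 'fy': 478.25919759173104, 'cx': 316.7512159391541, 'cy': 205.383697691897, 'position': array([-0.04585491,  0.11620039,  1.42846434]), 'rotation': array([ 0.24315268, -0.29724167, -1.80879009])}
{'fx': 464.16740072657507, 'fy': 464.16740072657507, 'cx': 321.64860131990093, 'cy': 198.35604389114178, 'position': array([0.260442  , 0.01383278, 1.4946015 ]), 'rotation': array([ 0.07886204, -0.06462127, -1.59883019])}
```

View pics/scene0.png

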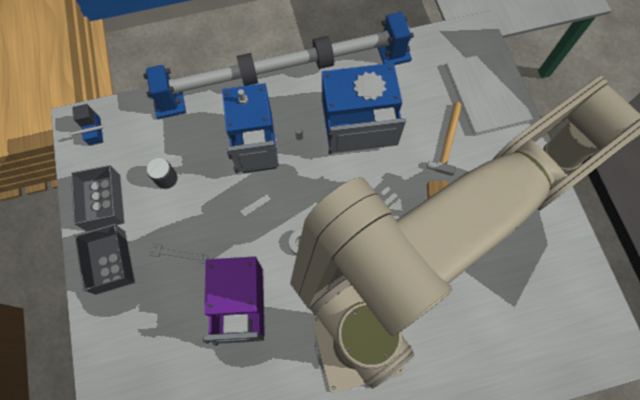

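View pics/top0.png

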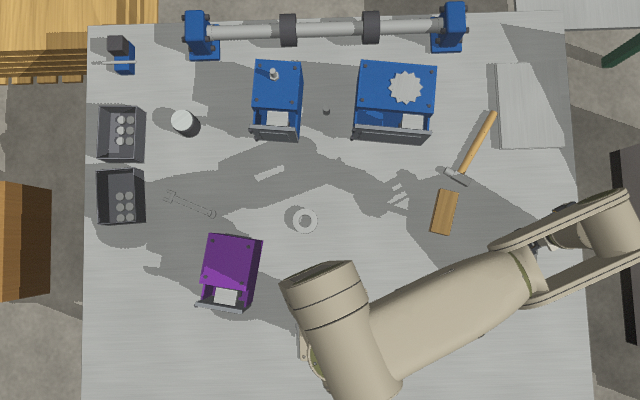

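Scene: blue wide cabinet at about (365,108), narrow at (250,125). Top: wide at (395,100), narrow at (277,97), purple look-alike at (230,270), and blue shaft supports at (200,35) and (450,25). The wider blue one at top (395,100) fits the description, since it's about twice as wide as its neighbour with a plain grey door at (392,138). I'll confirm it in a crop and measure.

```bash
python3 - <<'E'
from h import *
for n,(u0,u1,v0,v1) in dict(scene=(310,415,55,160),top=(345,445,50,150)).items():
    z=np.load(n+'0.npz'); im,P=z['im'],z['P']
    c=im[v0:v1,u0:u1].astype(int); Q=P[v0:v1,u0:u1]
    blue=(c[...,0]>c[...,2]+50)
    top=(abs(Q[...,2]-.22)<.012)
    for nm,m in(('sheet',blue&top),('door',~blue&top)):
        m=cv2.morphologyEx(m.astype(np.uint8),cv2.MORPH_OPEN,np.ones((2,2)))
        k,l,st,_=cv2.connectedComponentsWithStats(m)
        for i in range(1,k):
            if st[i,4]<25: continue
            q=Q[l==i]; r=cv2.minAreaRect((q[:,:2]*1000).astype(np.float32))
            print(n,nm,st[i],'z',np.median(q[:,2]).round(4),'c',np.round(r[0],1),np.round(r[1],1),round(r[2],1))
            print(cv2.boxPoints(r).round(0).tolist())
    # pad: whitish, z ~.205
    m=(~blue)&(abs(Q[...,2]-.203)<.008)&(c.min(-1)>150)
    q=Q[m]; print(n,'pad',m.sum(), np.median(q,0) if m.any() else '')
    if m.sum()>10:
        r=cv2.minAreaRect((q[:,:2]*1000).astype(np.float32)); print(r)
im=cv2.imread('pics/top0.png')[40:160,230:450]; cv2.imwrite('pics/crop.png',cv2.resize(im,None,fx=3.5,fy=3.5,interpolation=2))
E
```

```text
scene pad 472 [ 0.68933147 -0.22558016  0.20729392]
((690.868896484375, -224.2815399169922), (88.24689483642578, 83.78498077392578), 10.919264793395996)
top pad 713 [ 0.68863749 -0.22265932  0.20500887]
((650.7144165039062, -175.83944702148438), (183.41012573242188, 173.46083068847656), 88.65605163574219)
```

View pics/crop.png

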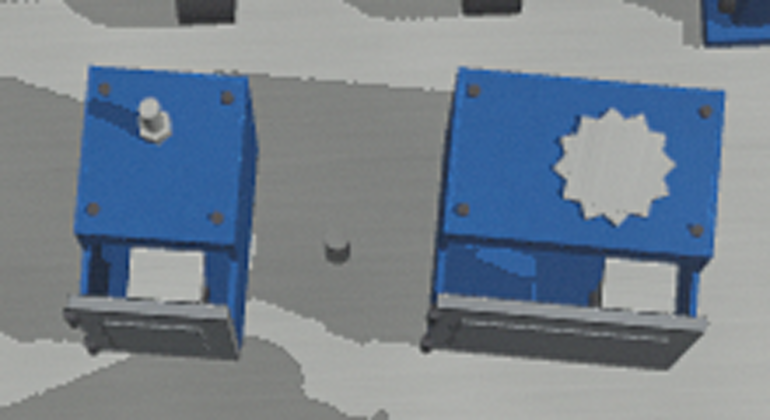

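The crop confirms it: the wide cabinet is on the right, with the gear disc on its sheet at crop (615,165), its pad at (640,285) and the door edge at (570,312). The narrow one is on the left. The plinth looks lower than 50 mm, so I'll measure the top height.

```bash
python3 - <<'E'
from h import *
for n,(u0,u1,v0,v1) in dict(scene=(310,415,55,160),top=(345,445,50,150)).items():
    z=np.load(n+'0.npz'); im,P=z['im'],z['P']
    c=im[v0:v1,u0:u1].astype(int); Q=P[v0:v1,u0:u1]
    blue=(c[...,0]>c[...,2]+50)
    zz=Q[...,2][blue]; h,e=np.histogram(zz,np.arange(.15,.24,.005)); print(n,h)
    z0=np.median(zz[zz>.18]); 
    top=abs(Q[...,2]-z0)<.006
    q=Q[blue&top]; r=cv2.minAreaRect((q[:,:2]*1000).astype(np.float32))
    print('sheet z',z0,r,cv2.boxPoints(r).round(0).tolist())
    front=(Q[...,0]<np.percentile(q[:,0],2)-.01)
    for nm,m in(('door',(~blue)&front&(abs(Q[...,2]-z0)<.007)),('pad',(~blue)&front&(abs(Q[...,2]-z0+.015)<.006)&(c.min(-1)>130))):
        m=cv2.morphologyEx(m.astype(np.uint8),cv2.MORPH_OPEN,np.ones((2,2)))
        k,l,st,_=cv2.connectedComponentsWithStats(m)
        for i in range(1,k):
            if st[i,4]<25: continue
            q=Q[l==i]; r=cv2.minAreaRect((q[:,:2]*1000).astype(np.float32))
            print(nm,st[i],'z',np.median(q[:,2]).round(4),r,cv2.boxPoints(r).round(0).tolist())
E
```

```text
scene [  19   11    0    2    5   22   25   13   15  321 1513  530   12    0
    0    0    0]
sheet z 0.20291754379057736 ((694.2242431640625, -200.705322265625), (221.1150360107422, 144.5950469970703), 83.00081634521484) [[609.0, -302.0], [753.0, -319.0], [779.0, -100.0], [636.0, -82.0]]
door [ 21  64  76  13 342] z 0.2009 ((360.1253662109375, -43.833892822265625), (197.0907745361328, 850.2225952148438), 55.43477249145508) [[-46.0, 116.0], [654.0, -366.0], [766.0, -204.0], [66.0, 279.0]]
pad [ 65  55  21  12 191] z 0.1882 ((592.9093017578125, -260.6802978515625), (54.62473678588867, 102.12918090820312), 20.574134826660156) [[549.0, -222.0], [585.0, -318.0], [636.0, -299.0], [601.0, -203.0]]
top [  35    7    0    1    6   10    3    4   45 1016 1611  181    1    0
    0    0    0]
sheet z 0.20085448563654507 ((695.5108642578125, -199.51824951171875), (220.2701416015625, 143.0902557373047), 82.723388671875) [[611.0, -300.0], [753.0, -318.0], [780.0, -99.0], [638.0, -81.0]]
door [ 11  75  77  11 355] z 0.1996 ((492.9892578125, -107.88400268554688), (172.0782012939453, 495.9455261230469), 43.23691177368164) [[260.0, 14.0], [600.0, -347.0], [726.0, -230.0], [386.0, 132.0]]
pad [ 58  66  21  15 268] z 0.1857 ((591.2884521484375, -258.69781494140625), (55.673377990722656, 99.28871154785156), 18.70757293701172) [[549.0, -221.0], [581.0, -315.0], [634.0, -297.0], [602.0, -203.0]]
```

Two views agree: sheet top z≈0.202, so the pad is at ≈0.187 and the underside at ≈0.032. Cabinet yaw is ≈ -0.125, with its origin near (0.576,-0.185). The plan is closed fingers with the closing line along cabinet x. They press the pad, slide to the door and push it round.

```bash
cat >> h.py <<'E'
O=np.array([.5758,-.1852,.0315]); YAW=-.1246
CR=R.from_euler('z',YAW)
def world(l): return O+CR.apply(np.array(l)/1000)
def tip(s=None):
    s=s or read_state(); return np.array(s['tool_pos'])+.186*R.from_rotvec(s['orientation']).as_matrix()[:,2]
def local(w): return CR.inv().apply(np.asarray(w)-O)*1000
def go(l):
    "row that takes the fingertips to cabinet-local l (mm), tool y along cabinet x"
    s=read_state(); Rt=R.from_rotvec(s['orientation'])
    y=CR.apply([1,0,0]); z=np.array([0,0,-1.]); G=R.from_matrix(np.array([np.cross(y,z),y,z]).T)
    d=Rt.inv().apply(world(l)-.186*z-s['tool_pos']); a=(Rt.inv()*G).as_rotvec()
    print(l,'shift',d.round(4),'turn',a.round(3))
E
python3 - <<'E'
from h import *
print(world([25,-55,155]),local(tip())); go([25,-55,290])
E
```

```text
[ 0.59377091 -0.24288056  0.1865    ] [-260.51368127 -385.84556898  186.43087227]
[25, -55, 290] shift [ 0.4214 -0.1163 -0.1034] turn [-0.001 -0.001 -0.98 ]
```

Call:
{"fn": "carry_out", "kwargs": {
  "targets": [
    {"hand": 0, "x": 0, "y": 0, "z": -0.06},
    {"hand": 0, "x": 0.03, "y": -0.01, "z": -0.103, "az": -0.15},
    {"hand": 0, "x": 0.421, "y": -0.116, "z": -0.103, "az": -0.98},
    {"hand": 0, "x": 0.421, "y": -0.116, "z": -0.103, "az": -0.98},
    {"hand": 0, "x": 0.421, "y": -0.116, "z": -0.103, "az": -0.98},
    {"hand": 0, "x": 0.421, "y": -0.116, "z": -0.103, "az": -0.98},
    {"hand": 0, "x": 0.421, "y": -0.116, "z": -0.103, "az": -0.98},
    {"hand": 0, "x": 0.421, "y": -0.116, "z": -0.103, "az": -0.98}
  ],
  "newtons": 20
}}

```text
schema error: expected keys hand, x, y, z, ax, ay, az
```

```bash
python3 - <<'E'
from h import *
print(read_state()['t'],local(tip()),read_state()['opening']); go([25,-55,270])
E
```

```text
0.15 [-260.51368127 -385.84556898  186.43087227] 0.09280888372682164
[25, -55, 270] shift [ 0.4214 -0.1163 -0.0834] turn [-0.001 -0.001 -0.98 ]
```

Call:
{"fn": "carry_out", "kwargs": {
  "targets": [
    {"hand": 0, "x": 0, "y": 0, "z": -0.06, "ax": 0, "ay": 0, "az": 0},
    {"hand": 0, "x": 0.03, "y": -0.01, "z": -0.103, "ax": 0, "ay": 0, "az": -0.15},
    {"hand": 0, "x": 0.421, "y": -0.116, "z": -0.103, "ax": 0, "ay": 0, "az": -0.98},
    {"hand": 0, "x": 0.421, "y": -0.116, "z": -0.103, "ax": 0, "ay": 0, "az": -0.98},
    {"hand": 0, "x": 0.421, "y": -0.116, "z": -0.103, "ax": 0, "ay": 0, "az": -0.98},
    {"hand": 0, "x": 0.421, "y": -0.116, "z": -0.103, "ax": 0, "ay": 0, "az": -0.98},
    {"hand": 0, "x": 0.421, "y": -0.116, "z": -0.103, "ax": 0, "ay": 0, "az": -0.98},
    {"hand": 0, "x": 0.421, "y": -0.116, "z": -0.103, "ax": 0, "ay": 0, "az": -0.98}
  ],
  "newtons": 20
}}

```text
t: 1.15
tool_pos: [0.5724, -0.2618, 0.5074]
orientation: [-2.354, -2.08, 0.0]
force: [-0.1, -0.3, 0.4]
opening: 0.0178
gripper_force: 0.0
```

```bash
python3 - <<'E'
from h import *
print(read_state()['t'],local(tip()),read_state()['opening']); go([25,-55,270])
E
```

```text
1.15 [  6.04881738 -76.46018802 289.94626885] 0.01780177208802675
[25, -55, 270] shift [0.0214 0.0189 0.0199] turn [-0.     0.     0.001]
```

Call:
{"fn": "carry_out", "kwargs": {
  "targets": [
    {"hand": 0, "x": 0, "y": 0, "z": 0, "ax": 0, "ay": 0, "az": 0},
    {"hand": 0, "x": 0, "y": 0, "z": 0, "ax": 0, "ay": 0, "az": 0},
    {"hand": 0, "x": 0, "y": 0, "z": 0, "ax": 0, "ay": 0, "az": 0}
  ]
}}

```text
t: 1.52
tool_pos: [0.5704, -0.2645, 0.5077]
orientation: [-2.358, -2.076, 0.001]
force: [0.1, -2.1, -0.2]
opening: 0.0006
gripper_force: 0.0
```

```bash
python3 - <<'E'
from h import *
print(read_state()['t'],local(tip()),read_state()['opening']); go([25,-55,270])
p=camera_params('wrist'); im,d,P=pts('wrist'); cv2.imwrite('pics/w1.png',im)
L=CR.inv().apply((P-O).reshape(-1,3)).reshape(P.shape)*1000
np.savez('w1.npz',im=im,L=L,d=d)
c=im.astype(int); ok=d>0
z=L[...,2]
for nm,m in (('sheet',(c[...,0]>c[...,2]+50)&(abs(z-170)<8)&ok),('pad',(abs(z-155)<6)&(c.min(-1)>120)&ok&(abs(L[...,0]-25)<30)&(abs(L[...,1]+55)<60)),('door',(abs(z-170)<7)&(abs(L[...,0]+6)<14)&(abs(L[...,1])<140)&(c[...,0]<c[...,2]+50)&ok)):
    q=L[m]; print(nm,m.sum(), q.min(0).round(1) if len(q) else '', q.max(0).round(1) if len(q) else '', np.percentile(q,[1,50,99],axis=0).round(1).tolist() if len(q) else '')
E
```

```text
1.525 [  4.40460763 -79.41029553 290.21457878] 0.000589623738775728
[25, -55, 270] shift [0.0244 0.0205 0.0202] turn [-0.     0.    -0.002]
sheet 28692 [  50.8 -110.1  162. ] [191.8  68.2 174.7] [[51.3, -108.2, 168.2], [121.2, 7.8, 170.6], [189.4, 66.9, 172.3]]
pad 3188 [   5.4 -109.9  152.1] [ 51.3 -25.5 158.5] [[5.5, -83.9, 153.9], [26.1, -54.0, 155.6], [46.7, -25.6, 157.2]]
door 3310 [ -10.9 -109.9  163.7] [  1.2  68.2 173. ] [[-10.7, -107.3, 168.0], [-4.8, -10.1, 170.4], [1.1, 66.7, 172.1]]
```

View pics/w1.png

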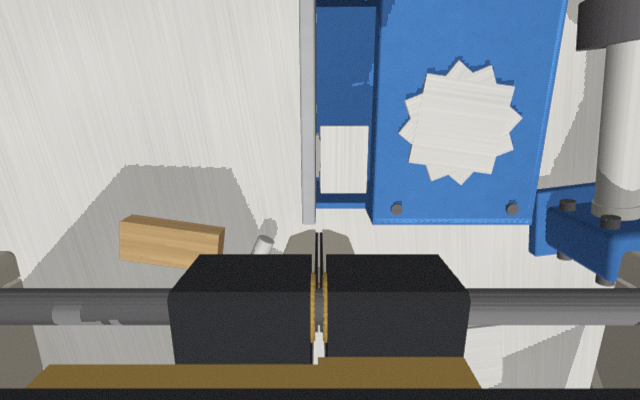

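The picture shows the pad at (344,160), the door's top edge at x≈308 and the gear at (460,122); the estimate holds within about 1 mm. Next I'll check the size of the closed fingers from depth before lowering them.

```bash
python3 - <<'E'
from h import *
s=read_state(); z=np.load('w1.npz'); W=O+CR.apply(z['L'].reshape(-1,3)/1000)
T=R.from_rotvec(s['orientation']).inv().apply(W-s['tool_pos']).reshape(400,640,3)*1000
T[z['d']==0]=np.nan
near=T[...,2]<200
for v in (240,250,258,265,275,285,300,320,340):
    print(v,[ (u,T[v,u].round(0).tolist()) for u in (200,260,300,330,380,440) if near[v,u]])
m=near&(T[...,2]>120); 
for a in range(120,195,8):
    q=T[near&(abs(T[...,2]-a)<4)]
    if len(q): print(a,len(q),q.min(0).round(0),q.max(0).round(0))
E
```

```text
240 [(300, [9.0, -9.0, 172.0]), (330, [9.0, 5.0, 173.0])]
250 [(300, [9.0, -8.0, 161.0]), (330, [10.0, 5.0, 160.0])]
258 [(200, [35.0, -29.0, 96.0]), (260, [36.0, -14.0, 95.0]), (300, [36.0, -5.0, 95.0]), (330, [36.0, 2.0, 96.0]), (380, [36.0, 14.0, 95.0]), (440, [36.0, 28.0, 96.0])]
265 [(200, [36.0, -27.0, 91.0]), (260, [35.0, -14.0, 92.0]), (300, [36.0, -5.0, 91.0]), (330, [36.0, 2.0, 92.0]), (380, [36.0, 14.0, 92.0]), (440, [35.0, 27.0, 92.0])]
275 [(200, [35.0, -26.0, 88.0]), (260, [36.0, -13.0, 87.0]), (300, [36.0, -4.0, 86.0]), (330, [36.0, 2.0, 87.0]), (380, [36.0, 13.0, 87.0]), (440, [36.0, 25.0, 87.0])]
285 [(200, [35.0, -24.0, 84.0]), (260, [36.0, -12.0, 82.0]), (300, [36.0, -4.0, 83.0]), (330, [36.0, 2.0, 83.0]), (380, [36.0, 12.0, 82.0]), (440, [35.0, 24.0, 83.0])]
300 [(200, [35.0, -23.0, 79.0]), (260, [34.0, -12.0, 80.0]), (300, [35.0, -4.0, 79.0]), (330, [35.0, 2.0, 79.0]), (380, [35.0, 11.0, 79.0]), (440, [35.0, 23.0, 79.0])]
320 [(200, [31.0, -23.0, 79.0]), (260, [30.0, -12.0, 80.0]), (300, [31.0, -4.0, 78.0]), (330, [30.0, 2.0, 80.0]), (380, [31.0, 11.0, 79.0]), (440, [30.0, 23.0, 79.0])]
340 [(200, [26.0, -24.0, 79.0]), (260, [26.0, -12.0, 79.0]), (300, [26.0, -4.0, 79.0]), (330, [27.0, 2.0, 78.0]), (380, [25.0, 12.0, 80.0]), (440, [26.0, 24.0, 79.0])]
128 46 [ -8.  -2. 126.] [  8.   1. 132.]
136 52 [  7.  -2. 132.] [ 10.   2. 140.]
144 113 [  7.  -3. 140.] [ 10.   2. 148.]
152 101 [  7.  -3. 148.] [ 10.   4. 156.]
160 443 [  7. -16. 156.] [ 10.  15. 164.]
168 490 [ -7. -15. 164.] [ 10.  15. 172.]
176 352 [  7. -15. 172.] [ 10.  14. 180.]
184 174 [  7. -12. 180.] [ 10.  11. 187.]
```

Call:
{"fn": "carry_out", "kwargs": {
  "targets": [
    {"hand": 0, "x": 0.024, "y": 0.021, "z": 0.05, "ax": 0, "ay": 0, "az": 0},
    {"hand": 0, "x": 0.024, "y": 0.021, "z": 0.09, "ax": 0, "ay": 0, "az": 0},
    {"hand": 0, "x": 0.024, "y": 0.021, "z": 0.115, "ax": 0, "ay": 0, "az": 0},
    {"hand": 0, "x": 0.024, "y": 0.021, "z": 0.115, "ax": 0, "ay": 0, "az": 0},
    {"hand": 0, "x": 0.024, "y": 0.021, "z": 0.115, "ax": 0, "ay": 0, "az": 0}
  ]
}}

```text
t: 2.2
tool_pos: [0.5948, -0.2431, 0.3945]
orientation: [2.356, 2.076, 0.001]
force: [-0.1, 0.2, 0.3]
opening: 0.0007
gripper_force: 0.0
```

```bash
python3 - <<'E'
from h import *
print(read_state()['t'],local(tip())); go([26,-55,136])
E
```

```text
2.2 [ 26.43685244 -55.24373646 177.03424629]
[26, -55, 136] shift [ 0.0001 -0.0002  0.041 ] turn [ 0.002  0.001 -0.002]
```

Call:
{"fn": "carry_out", "kwargs": {
  "targets": [
    {"hand": 0, "x": 0, "y": 0, "z": 0.018, "ax": 0, "ay": 0, "az": 0},
    {"hand": 0, "x": 0, "y": 0, "z": 0.026, "ax": 0, "ay": 0, "az": 0},
    {"hand": 0, "x": 0, "y": 0, "z": 0.034, "ax": 0, "ay": 0, "az": 0},
    {"hand": 0, "x": 0, "y": 0, "z": 0.039, "ax": 0, "ay": 0, "az": 0},
    {"hand": 0, "x": 0, "y": 0, "z": 0.039, "ax": 0, "ay": 0, "az": 0},
    {"hand": 0, "x": 0, "y": 0, "z": 0.039, "ax": 0, "ay": 0, "az": 0}
  ]
}}

```text
t: 2.95
tool_pos: [0.595, -0.2424, 0.3543]
orientation: [2.355, 2.078, 0.0]
force: [-0.3, -2.3, 4.3]
opening: 0.0004
gripper_force: 2.3
```

```bash
python3 - <<'E'
from h import *
s=read_state();print(s['t'],local(tip()),CR.inv().apply(s['force'])); go([6,-55,138])
E
```

```text
2.95 [ 26.27056496 -54.46674059 136.81552332] [-0.02665469 -2.35518247  4.29555495]
[6, -55, 138] shift [-0.0006 -0.0202 -0.0012] turn [ 0.001  0.    -0.   ]
```

Call:
{"fn": "carry_out", "kwargs": {
  "targets": [
    {"hand": 0, "x": 0, "y": -0.005, "z": 0, "ax": 0, "ay": 0, "az": 0},
    {"hand": 0, "x": 0, "y": -0.009, "z": 0, "ax": 0, "ay": 0, "az": 0},
    {"hand": 0, "x": 0, "y": -0.013, "z": 0, "ax": 0, "ay": 0, "az": 0},
    {"hand": 0, "x": 0, "y": -0.016, "z": 0, "ax": 0, "ay": 0, "az": 0},
    {"hand": 0, "x": 0, "y": -0.016, "z": 0, "ax": 0, "ay": 0, "az": 0}
  ]
}}

```text
t: 3.58
tool_pos: [0.5788, -0.2402, 0.354]
orientation: [2.356, 2.078, 0.0]
force: [2.8, -0.4, 3.9]
opening: 0.0006
gripper_force: 2.4
```

```bash
python3 - <<'E'
from h import *
s=read_state();print(s['t'],local(tip()),CR.inv().apply(s['force']))
E
```

```text
3.575 [  9.86733284 -54.18143459 136.48190452] [ 2.86101854 -0.02850127  3.91140132]
```

Call:
{"fn": "carry_out", "kwargs": {
  "targets": [
    {"hand": 0, "x": 0, "y": -0.003, "z": 0, "ax": 0, "ay": 0, "az": 0},
    {"hand": 0, "x": 0, "y": -0.006, "z": 0, "ax": 0, "ay": 0, "az": 0},
    {"hand": 0, "x": 0, "y": -0.009, "z": 0, "ax": 0, "ay": 0, "az": 0},
    {"hand": 0, "x": 0, "y": -0.012, "z": 0, "ax": 0, "ay": 0, "az": 0},
    {"hand": 0, "x": 0, "y": -0.012, "z": 0, "ax": 0, "ay": 0, "az": 0}
  ]
}}

```text
t: 4.2
tool_pos: [0.5665, -0.2386, 0.3532]
orientation: [-2.354, -2.077, 0.002]
force: [-1.3, 0.4, 4.2]
opening: 0.0003
gripper_force: 2.2
```

```bash
python3 - <<'E'
from h import *
s=read_state();print(s['t'],local(tip()),CR.inv().apply(s['force']))
for th in np.arange(.3,1.45,.15):
    h=15*np.cos(th)+10*np.sin(th); n=np.array([np.cos(th),-np.sin(th)]); d=np.array([-np.sin(th),-np.cos(th)])
    c=np.array([-11,110])+165*d+(12+h)*n
    print(round(th,2)); go([c[0],c[1],138])
im,d,P=pts('top'); L=CR.inv().apply((P-O).reshape(-1,3)).reshape(P.shape)*1000
m=(abs(L[...,2]-170)<8)&(L[...,0]<0)&(L[...,0]>-60)&(abs(L[...,1])<115)
q=L[m]
for a in range(-110,110,30):
    w=q[abs(q[:,1]-a)<8]; print(a,len(w),w[:,0].mean().round(1) if len(w) else '')
E
```

```text
4.2 [ -3.01257464 -53.99310568 135.69561338] [-1.34284589  0.20338764  4.22538973]
0.3
[np.float64(-31.783566750815993), np.float64(-56.28490366157544), 138] shift [-0.0022 -0.0292 -0.0022] turn [-0.002 -0.001 -0.   ]
0.45
[np.float64(-55.88523858995346), np.float64(-51.560260278379246), 138] shift [ 0.0025 -0.0533 -0.0022] turn [-0.002 -0.001 -0.   ]
0.6
[np.float64(-79.3841021428535), np.float64(-43.13459051320819), 138] shift [ 0.0109 -0.0768 -0.0021] turn [-0.002 -0.001 -0.   ]
0.75
[np.float64(-101.67212503183623), np.float64(-31.035854875652365), 138] shift [ 0.023  -0.0991 -0.0021] turn [-0.002 -0.001 -0.   ]
0.9
[np.float64(-122.12439802509394), np.float64(-15.405435385241336), 138] shift [ 0.0386 -0.1196 -0.002 ] turn [-0.002 -0.001 -0.   ]
1.05
[np.float64(-140.12427859956662), np.float64(3.4933976178709862), 138] shift [ 0.0575 -0.1376 -0.002 ] turn [-0.002 -0.001 -0.   ]
1.2
[np.float64(-155.09129309467582), np.float64(25.273559047902243), 138] shift [ 0.0793 -0.1525 -0.0019] turn [-0.002 -0.001 -0.   ]
1.35
[np.float64(-166.50991546024105), np.float64(49.429506523889174), 138] shift [ 0.1035 -0.164  -0.0019] turn [-0.002 -0.001 -0.   ]
-110 9 -35.4
-80 12 -35.4
-50 3 -33.6
-20 21 -24.8
10 5 -17.0
40 24 -16.2
70 28 -11.9
100 24 -7.8
```

The door is free and about 0.14 rad open. Next I'll sweep it round along the arc.

Call:
{"fn": "carry_out", "kwargs": {
  "targets": [
    {"hand": 0, "x": -0.001, "y": -0.015, "z": 0, "ax": 0, "ay": 0, "az": 0},
    {"hand": 0, "x": -0.002, "y": -0.029, "z": 0, "ax": 0, "ay": 0, "az": 0},
    {"hand": 0, "x": 0.002, "y": -0.053, "z": 0, "ax": 0, "ay": 0, "az": 0},
    {"hand": 0, "x": 0.011, "y": -0.077, "z": 0, "ax": 0, "ay": 0, "az": 0},
    {"hand": 0, "x": 0.023, "y": -0.099, "z": 0, "ax": 0, "ay": 0, "az": 0},
    {"hand": 0, "x": 0.039, "y": -0.12, "z": 0, "ax": 0, "ay": 0, "az": 0},
    {"hand": 0, "x": 0.057, "y": -0.138, "z": 0, "ax": 0, "ay": 0, "az": 0},
    {"hand": 0, "x": 0.079, "y": -0.153, "z": 0, "ax": 0, "ay": 0, "az": 0}
  ]
}}

```text
t: 5.25
tool_pos: [0.4243, -0.1407, 0.3527]
orientation: [-2.355, -2.076, 0.001]
force: [1.1, -0.8, 0.3]
opening: 0.0006
gripper_force: 0.6
```

Call:
{"fn": "carry_out", "kwargs": {
  "targets": [
    {"hand": 0, "x": 0.012, "y": -0.006, "z": 0, "ax": 0, "ay": 0, "az": 0},
    {"hand": 0, "x": 0.025, "y": -0.012, "z": 0, "ax": 0, "ay": 0, "az": 0},
    {"hand": 0, "x": 0.034, "y": -0.014, "z": 0, "ax": 0, "ay": 0, "az": 0},
    {"hand": 0, "x": 0.034, "y": -0.014, "z": 0, "ax": 0, "ay": 0, "az": 0},
    {"hand": 0, "x": 0.034, "y": -0.014, "z": 0, "ax": 0, "ay": 0, "az": 0}
  ]
}}

```text
t: 5.88
tool_pos: [0.4158, -0.106, 0.3538]
orientation: [2.356, 2.079, 0.0]
force: [-0.3, -0.1, -0.2]
opening: 0.0006
gripper_force: 0.0
```

```bash
python3 - <<'E'
from h import *
s=read_state();print(s['t'],local(tip()),CR.inv().apply(s['force']))
im,d,P=pts('scene'); cv2.imwrite('pics/s2.png',im)
E
```

```text
5.875 [-168.64345191   58.73532265  136.26474597] [-0.27597957 -0.1773835  -0.17756074]
```

View pics/s2.png

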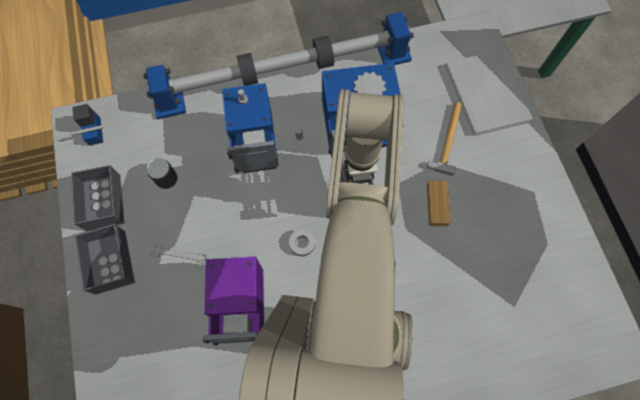

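The arm hides the wide door at about (345,165), and the narrow one at (252,155) is still shut. I'll back off the door, lift, and move right to look.

Call:
{"fn": "carry_out", "kwargs": {
  "targets": [
    {"hand": 0, "x": -0.02, "y": 0, "z": 0, "ax": 0, "ay": 0, "az": 0},
    {"hand": 0, "x": -0.02, "y": 0, "z": -0.05, "ax": 0, "ay": 0, "az": 0},
    {"hand": 0, "x": -0.02, "y": 0, "z": -0.1, "ax": 0, "ay": 0, "az": 0},
    {"hand": 0, "x": -0.08, "y": 0, "z": -0.12, "ax": 0, "ay": 0, "az": 0},
    {"hand": 0, "x": -0.14, "y": 0, "z": -0.12, "ax": 0, "ay": 0, "az": 0},
    {"hand": 0, "x": -0.2, "y": 0, "z": -0.12, "ax": 0, "ay": 0, "az": 0},
    {"hand": 0, "x": -0.26, "y": 0, "z": -0.12, "ax": 0, "ay": 0, "az": 0},
    {"hand": 0, "x": -0.3, "y": 0, "z": -0.12, "ax": 0, "ay": 0, "az": 0}
  ]
}}

```text
t: 6.92
tool_pos: [0.3771, -0.4064, 0.4733]
orientation: [-2.358, -2.075, 0.0]
force: [0.0, 0.2, 1.5]
opening: 0.0003
gripper_force: 0.0
```

Call:
{"fn": "carry_out", "kwargs": {
  "targets": [
    {"hand": 0, "x": 0, "y": 0, "z": 0, "ax": 0, "ay": 0, "az": 0},
    {"hand": 0, "x": 0, "y": 0, "z": 0, "ax": 0, "ay": 0, "az": 0},
    {"hand": 0, "x": 0, "y": 0, "z": 0, "ax": 0, "ay": 0, "az": 0},
    {"hand": 0, "x": 0, "y": 0, "z": 0, "ax": 0, "ay": 0, "az": 0}
  ]
}}

```text
t: 7.42
tool_pos: [0.3785, -0.4026, 0.4741]
orientation: [2.354, 2.08, 0.0]
force: [-0.1, 0.4, 0.4]
opening: 0.0004
gripper_force: 0.0
```

```bash
python3 - <<'E'
from h import *
s=read_state();print(s['t'],s['force'])
im,d,P=pts('top'); cv2.imwrite('pics/t3.png',im)
L=CR.inv().apply((P-O).reshape(-1,3)).reshape(P.shape)*1000
m=(abs(L[...,2]-170)<7)&(L[...,0]<-15)&(L[...,0]>-260)&(L[...,1]<180)&(L[...,1]>-40)
q=L[m][:,:2].astype(np.float32); print(len(q),q.min(0),q.max(0),cv2.minAreaRect(q))
v=cv2.fitLine(q,cv2.DIST_HUBER,0,.01,.01).ravel(); print('angle',np.arctan2(abs(v[0]),abs(v[1])),v)
E
```

```text
7.425 [-0.1023932   0.40113162  0.43145073]
328 [-227.21153   66.19798] [-15.069112 110.318115] ((-120.882568359375, 87.37963104248047), (215.6051788330078, 12.41733455657959), 8.968624114990234)
angle 1.4123828 [   0.9874788     0.15775174 -122.45129      87.43347   ]
```

View pics/t3.png

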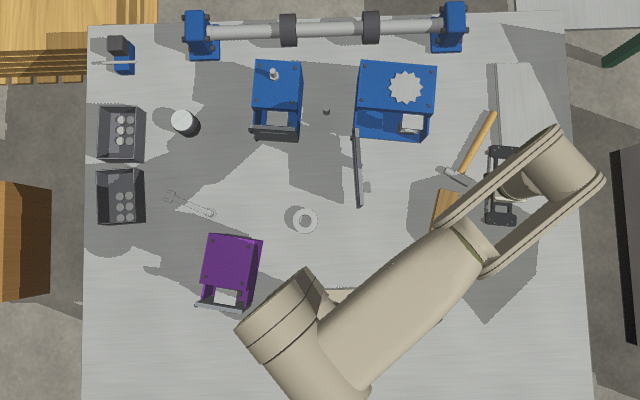

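The wide door stands open at about 1.41 rad, with its edge running from (355,130) to (360,205). The narrow door at (275,130) is shut, the gear is still in place, and the arm is clear.

```bash
python3 -c "
from plant import robot
print(robot.close_job())"
```

```text
the job is handed in; nothing more can be done
None
```

I pressed the wide cabinet's catch and opened its door to about 1.41 rad, left the narrow cabinet shut, moved the arm clear, and handed the job in at about 7.5 s; no verdict was returned.

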